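Fit the creasing former into its bench holder

TASK

On the glassblower's bench, take the black forming plate by its brass fin and fit it into the grey holder bolted to the bench: tongue first under the brass lip, with the other end raised, between the two brass side rails (feel or look where they have been set), then press that end down until the sprung catch with the red tab snaps back over it. Leave the plate lying fully home, flat and square on the pocket floor, let go of it, and leave the copper mould and the wooden cup standing where they are.

Things in the scene. Friction and masses are not known exactly. Their poses are not given: they have to be found in the camera images.
- plate: loose forming plate, 350 g +-25%, lying flat, fin up. Black body 85 x 80 x 12 mm (plate x -30..55, y +-40); from its -x end a tongue 25 mm long, 60 wide, 6 thick (flush with the underside) reaches x = -55 mm. 110 mm overall. Brass fin across the top to hold it by. Origin: on the underside, midway between tongue tip and far edge; x from tongue to far edge, y along the fin, z up
- tongue_tip (a point): middle of the lower edge of the plate's tongue tip (plate x = -55 mm, underside); axes as the plate's
- fin_top (a point): centre of the top of the plate's upright brass fin; fin 14 mm thick along x, 54 mm long along y, centred at plate x = +10 mm, from 12 to 46 mm above the underside; axes as the plate's
- holder: grey cast holder fixed to the bench, 190 x 130 mm, base 10 mm thick, with an open-topped pocket, a brass lip over the pocket's -x end and a sprung catch at its +x end. Origin on the bench under the pocket's centre; x from lip to catch, z up. Pressing on its side rails with under 25 N does not shift them
- pocket (a point): centre of the pocket floor, 10 mm above the bench, axes as the holder's; the home plate's origin lies here within 1.5 mm along x, shifted along y with the rails. Back wall at x = -56 mm; far wall at x = +56 mm, 8 mm high. Two brass side rails, x = -44 to +56 mm, 6 mm high, 8 wide, 84 mm apart inside; the pair is clamped anywhere from -8 to +8 mm along y: not reported, find it by touch or sight
- lip_edge (a point): middle of the lower free edge of the brass lip: holder x = -47 mm (9 mm overhang from the back wall), 11 mm above the pocket floor; lip top 18 mm above the floor, 96 mm wide. Axes as the holder's. With its tongue under the lip the plate can tilt up to about 25 degrees; it needs 8 to clear the far wall, 15 to 20 to clear the catch too
- catch (a joint): sprung steel catch with red tab at the holder's far end: 0 sprung forward, up to 0.008 m pushed back along holder +x. Spring 2 to 4 N; the plate's far edge, going down, pushes it back by itself: some 5 to 20 N down on the plate takes it past. Tab top 30 mm above the pocket floor, 81 to 95 mm from the pocket centre
- catch_nose (a point): lower inner corner of the catch's nose, moves with it, axes as the holder's: 30 mm wide, reaches 4 mm over the pocket past the far wall, 14.5 mm above the pocket floor (2.5 mm over the seated plate's top); a steep sloped face rises from it to 25 mm above the floor
- optic_mould: bystander: round copper-coloured optic mould (an open cup), 68 mm wide, 58 mm high; origin under its centre; stands on the same side as the plate, on either side of it
- wood_cup: bystander: round wooden shaping cup, 76 mm wide, 50 mm high, beside the holder; origin under its centre
Not all that is in view belongs to the job. Of the things that look like the holder, take the one that is farthest to the robot's right at the start.

How it is judged:
At the end, for the whole second after the job is handed in: the plate lies between the rails, tongue at least 4 mm under the lip: origin within 3 mm in x, 11 mm in y (the rails' setting) and 2 mm in height of the pocket's centre, flat within 2 degrees, square within 3.4, the catch forward over its far edge (below 2 mm), at rest (x of plate in the frame of pocket between -0.003 and 0.003 m and y of plate in the frame of pocket between -0.011 and 0.011 m and z of plate in the frame of pocket between -0.002 and 0.002 m and x of tongue_tip in the frame of lip_edge below -0.004 m and angle between the z axis of plate and the z axis of pocket, either way round below 0.035 rad and angle between the x axis of plate and the x axis of pocket, either way round below 0.06 rad and angle between plate's own z axis and vertical below 0.035 rad and value of joint catch below 0.002 m and linear speed of plate below 0.02 m/s); the robot touches nothing.
It fails at once if the copper mould or the wooden cup is moved by more than 25 mm (distance of any of optic_mould, wood_cup from where it was at the start of the episode above 0.025 m).
It also fails if it takes over 48 s, if anything falls off the work surface, if the arm or the gripper's body presses on something with over 40 N, if the wrist force passes 120 N, or if a joint passes its speed limit or range.

ROBOT

A 6-joint arm with a two-finger parallel gripper is mounted at the origin on the work surface. World frame = base frame: x ahead of the robot, y to its left, z up, the work surface at z = 0. Lengths are in m, angles in rad, forces in N, time in s.
With the tool pointing down it reaches from about 0.375 to 0.975 m from the base axis. Payload 3.8 kg.
Tool frame: the origin (TCP) lies at the very end of the fingers, on their centre line; the grasp point (between the pads) lies 19 mm behind it (env.grip_point_offset is the distance from the TCP to the grasp point, in m); z points along the fingers, y is the line along which they close (so a half turn about z gives the same grasp; the last joint's range is limited). The gripper opens to 85 mm and grips with 20 to 120 N. Pads are 22 mm wide; open, the fingers measure 114 mm over their backs; the gripper's body (76 mm by 85 mm) begins 54 mm behind the grasp point. The pads swing forward as they close: fully open they stand 13 mm farther back than shut.
Start: joints at [-1.334, 0.264, 1.604, -0, 1.274, -0.037], TCP at [0.183, -0.65, 0.231] pointing down, gripper open.
Joint ranges: [-2.63, 2.63], [-0.94, 2.18], [0.31, 2.57], [-1.31, 4.45], [0, 2.66], [-2.55, 2.55]. Speed limits (rad/s): [2.57, 2.57, 3.14, 3.14, 3.14, 3.14].

INTERFACE

Orientations are given as a rotation vector (axis times angle).
In Python, from bench import env, optics, job gives the robot as it stands.
- The arm moves only by the tool arm_command, never from a script. Its arguments are lists of equal length, an entry for each row: "dr": the turn, a rotation vector about the world's x, y, z as a fraction of full scale, a list of three; "xyz": the shift along the world's x, y, z as a fraction of full scale, a list of three; "fingers": the opening, from -1 (shut) to 1 (fully open). A call has 1 to 8 rows; each row is the pose to reach, as a shift and turn from the pose commanded when the call began, turning the shorter way round; what a row does not reach only later rows make up. Full scale, the value 1, is 1 m for a shift and 180 degrees for a turn. A row lasts 1/8 s, in which the tool goes at most 62.5 mm and 10.7 degrees, less where a joint would pass 70% of its speed; a pose out of reach is approached as far as the arm can. A call with a number of a shift or a turn outside -1 to 1 is refused whole. A call with a gripper value outside its range is refused whole. The fingers move at their own pace and stop on an object; "squeeze" is the grip in N (left out, the last holds). Time passes only in rows, so rows that repeat a pose let the fingers close. It gives the time, the measured TCP pose, the force, the opening and the grip force at its end, in the units of the state.
- env.sense(): the state, without advancing time (a new reading comes with each control period).
- optics.snapshot(name): name is "scene" or "top" or "wrist"; returns (picture, depth): 400x640x3 uint8, red, green, blue; 400x640 float32, m along the optical axis (not along the pixel's ray), 0 where there is no reading.
- optics.camera_params(name): a dict with "camera_matrix" (3x3 intrinsics, pixels), "k1" (the pictures are not rectified: a ray, as slopes to the right and down, at radius r is drawn at 1 + k1 r^2 times it, then the intrinsics apply), "pose" (4x4, takes a point from camera to world coordinates). Camera axes: x right, y up, looking along -z (the intrinsics and any distortion apply to the point x, -y, -z); pixel columns grow to the right and rows downward; lengths in m; the calibration is good to about 2 mm. A picture is of the moment at which its call begins: read the wrist's pose just before it. camera_params takes no time and is no camera call; for the wrist camera it gives the pose at the moment of the call.
- job.finish_job(): hands the job in; it is judged then, once.
Trained networks look in the newest picture that a camera, given by its name, has taken for a name from the list of things; names that differ only in an ending like _2 or _b are one class to them, and where a whole thing is asked for, a point or a joint stands for the part that bears it (a point fixed in the world has none). Each returns a list of dicts, best first, with "conf" (0 to 1); they miss things now and then, are a little off and sometimes report something else, mostly with a low value. They report only what shows in the picture. A call takes as long as a camera call. They do not tell look-alikes from the thing itself.
- optics.spot_in(name, camera): "rect" ([left, top, right, bottom] in pixels, round what is visible of it).
- optics.masks_of(name, camera): "region" (400x640 bool, what is visible of it) and "rect" ([left, top, right, bottom] in pixels, round what is visible of it).
- optics.mark_of(name, camera): "centre" ([column, row] in pixels: a listed point, or the origin of a listed thing).
The state is a dict: "time_s": time; "q": joint angles; "qd": joint speeds; "joint_torque": joint torques, N m; "ee_pos": TCP position; "ee_rot": TCP orientation; "force": force on the tool from outside, world axes, zero at the start; "torque": the same for the moment, N m; "opening": finger opening in m; "gripper_force": force on a finger pad.
Only numpy, scipy, OpenCV 4.12 (cv2) and the standard library are available. Lean on these libraries where they do the work, as an engineer would, in place of code of your own. Each camera call takes 0.05 s, during which the arm holds its last target. There are 200 camera calls.

## Working session

There is one attempt and no reset: what is moved stays moved. The work goes in short steps, Python scripts to look and compute and a tool call to move; the robot and the scene stay as the last step left them, time stands still between calls to the robot, and variables do not carry over. Pictures are saved under pics/ and viewed, at most 10 in all, crops included, and the job is handed in when it is done.

Besides the shell and the picture viewer there is one more tool, called in YAML: its name, and indented under it one key for each argument. arm_command: Moves the arm, as the interface text tells. Its arguments: {"type":"object","properties":{"dr":{"type":"array"},"xyz":{"type":"array"},"fingers":{"type":"array"},"squeeze":{"type":"number"}},"required":["dr","xyz","fingers"]}

```bash
mkdir -p pics; ls
cat > h.py <<'E'
import numpy as np, cv2
from bench import env, optics, job
def ray(cam,uv,P=None):
    P=P or optics.camera_params(cam);K=np.array(P["camera_matrix"]);T=np.array(P["pose"])
    d=np.array([(uv[0]-K[0,2])/K[0,0],(uv[1]-K[1,2])/K[1,1]]);s=d.copy()
    for _ in range(20): s=d/(1+P["k1"]*(s@s))
    return T[:3,3],T[:3,:3]@np.array([s[0],-s[1],-1.])
def at_z(cam,uv,z):
    o,d=ray(cam,uv);return o+d*(z-o[2])/d[2]
def at_depth(cam,uv,D):
    o,d=ray(cam,uv);v=D[int(round(uv[1])),int(round(uv[0]))];return o+d*v
def cloud(cam,D,m):
    r,c=np.nonzero(m&(D>0));P=optics.camera_params(cam);K=np.array(P["camera_matrix"]);T=np.array(P["pose"])
    d=np.c_[(c-K[0,2])/K[0,0],(r-K[1,2])/K[1,1]];s=d.copy()
    for _ in range(20): s=d/(1+P["k1"]*(s**2).sum(1))[:,None]
    p=np.c_[s[:,0],-s[:,1],-np.ones(len(s))]*D[r,c][:,None]
    return p@T[:3,:3].T+T[:3,3]
def proj(cam,X,P=None):
    P=P or optics.camera_params(cam);K=np.array(P["camera_matrix"]);T=np.array(P["pose"])
    p=T[:3,:3].T@(np.array(X)-T[:3,3]);s=np.array([p[0],-p[1]])/-p[2];s=s*(1+P["k1"]*(s@s))
    return K[:2,:2]@s+K[:2,2]
def save(n,im): cv2.imwrite("pics/%s.png"%n,im[:,:,::-1])
E
cat > a.py <<'E'
from h import *
np.set_printoptions(precision=4,suppress=True)
ims=[]
for cam in ("scene","top"):
    im,D=optics.snapshot(cam);ims.append(im);np.savez("/tmp/%s.npz"%cam,im=im,D=D)
    print(cam,np.array(optics.camera_params(cam)["pose"]))
    for n in ["plate","fin_top","tongue_tip","holder","pocket","lip_edge","catch_nose","optic_mould","wood_cup"]:
        for r in optics.mark_of(n,cam)[:3]:
            print(n,np.round(r["centre"],1),round(r["conf"],2),at_depth(cam,r["centre"],D))
save("two",cv2.resize(np.vstack(ims),(480,600)));save("top",ims[1]);save("scene",ims[0])
print(env.sense())
E
python3 a.py
```

```text
pics
scene [[ 0.0107 -0.8395  0.5432  1.1654]
 [ 0.9998  0.0164  0.0057 -0.0596]
 [-0.0137  0.543   0.8396  1.061 ]
 [ 0.      0.      0.      1.    ]]
fin_top [459.4 193.4] 0.92 [0.4761 0.2904 0.0442]
tongue_tip [457.3 185.2] 0.78 [0.4259 0.3009 0.0102]
holder [288.  240.9] 0.8 [ 0.5902 -0.1572  0.0103]
holder [411.7 281.6] 0.76 [0.7069 0.1442 0.0092]
holder [381.7 158.7] 0.67 [0.3289 0.1011 0.0089]
pocket [415.1 281.6] 0.95 [0.708  0.152  0.0112]
pocket [288.9 244.6] 0.66 [ 0.6012 -0.1545  0.011 ]
pocket [380.4 160.3] 0.61 [0.3328 0.0973 0.0066]
lip_edge [380.1 143.1] 0.76 [0.2689 0.1015 0.0064]
lip_edge [412.9 261.6] 0.73 [ 1.1654 -0.0596  1.061 ]
lip_edge [289.3 224.8] 0.65 [ 0.543  -0.1551  0.0107]
catch_nose [289.6 259. ] 0.76 [ 0.6525 -0.1497  0.0327]
catch_nose [412.  302.2] 0.62 [0.7673 0.1354 0.0299]
catch_nose [384.7 167. ] 0.49 [0.3596 0.107  0.01  ]
optic_mould [375.8 215.1] 0.58 [0.5435 0.0655 0.0524]
wood_cup [173.3 231.9] 0.6 [ 0.5806 -0.4425  0.0478]
top [[ 0.0044  0.9843 -0.1762  0.3403]
 [-1.      0.0047  0.0013 -0.0644]
 [ 0.0021  0.1762  0.9844  1.0261]
 [ 0.    
[... 726 characters left out ...]
49  0.0118]
catch_nose [246.7 256.3] 0.66 [0.3723 0.1141 0.0089]
catch_nose [354.2 145.9] 0.56 [ 0.6462 -0.1482  0.0276]
optic_mould [268.  202.9] 0.92 [0.5049 0.0659 0.0041]
wood_cup [476.3 185.5] 0.61 [ 0.5505 -0.4585  0.0116]
{'time_s': 1.0, 'q': array([-1.3339,  0.2639,  1.604 ,  0.    ,  1.2737, -0.0369]), 'qd': array([-0.0001,  0.0006, -0.001 , -0.0011, -0.0001, -0.0006]), 'joint_torque': array([ -0.0001, -51.5086, -36.7735,   0.    ,   0.0009,  -0.    ]), 'ee_pos': array([ 0.1825, -0.6498,  0.2313]), 'ee_rot': array([3.1122, 0.4288, 0.    ]), 'force': array([ 0.1739, -0.634 ,  0.0014]), 'torque': array([ 0.0562,  0.0032, -0.0057]), 'gripper_force': 0.0, 'opening': 0.08550158576282635}
```

View pics/top.png

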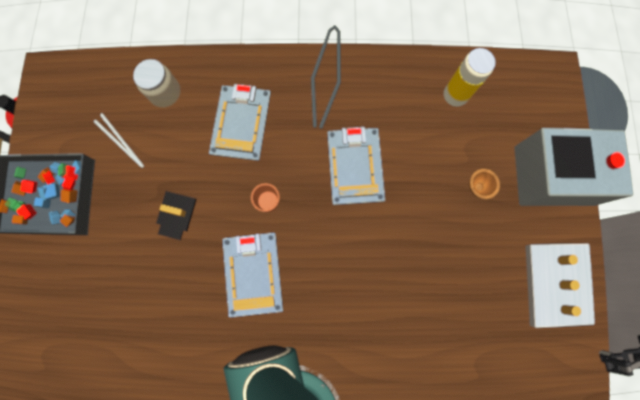

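View pics/scene.png

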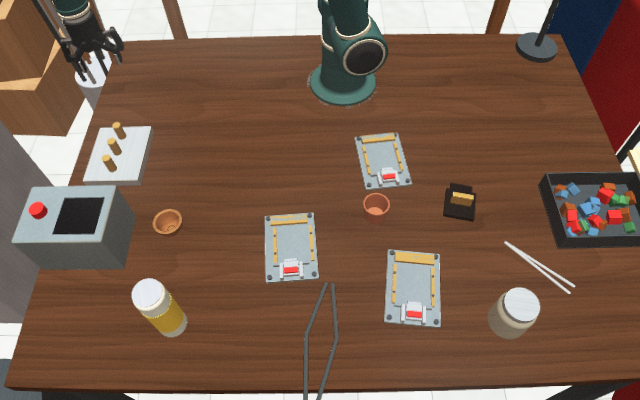

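The top view shows three holders at about (355,165), (240,122) and (252,275). The right-most one (most −y) is at (355,165), world about (0.59,−0.155). The plate is at (175,214), the copper mould at (266,197) and the cup at (484,184). Next I move the wrist camera over the holder.

arm_command:
  xyz:
    - [0.035,0.0475,0.009]
    - [0.07,0.095,0.018]
    - [0.105,0.1425,0.027]
    - [0.14,0.19,0.036]
    - [0.175,0.2375,0.045]
    - [0.21,0.285,0.054]
    - [0.245,0.3325,0.062]
    - [0.28,0.38,0.07]
  dr:
    - [0,0,0.05]
    - [0,0,0.1]
    - [0,0,0.15]
    - [0,0,0.2]
    - [0,0,0.25]
    - [0,0,0.3]
    - [0,0,0.355]
    - [0,0,0.41]
  fingers: [1,1,1,1,1,1,1,1]

```text
time_s: 2.0
ee_pos: [0.4634, -0.2682, 0.302]
ee_rot: [2.224, 2.217, 0.0]
force: [-0.4, -0.2, -0.2]
opening: 0.0855
gripper_force: 0.0
```

arm_command:
  xyz:
    - [0.035,0.045,0.01]
    - [0.07,0.1,0.02]
    - [0.07,0.12,0.02]
    - [0.07,0.12,0.02]
  dr:
    - [0,0,0]
    - [0,0,0]
    - [0,0,0]
    - [0,0,0]
  fingers: [1,1,1,1]

```text
time_s: 2.5
ee_pos: [0.533, -0.1482, 0.3215]
ee_rot: [2.227, 2.215, 0.0]
force: [0.2, -0.4, -0.0]
opening: 0.0855
gripper_force: 0.0
```

```bash
cat > b.py <<'E'
from h import *
import sys
np.set_printoptions(precision=4,suppress=True)
s=env.sense();print(s["time_s"],s["ee_pos"],s["ee_rot"],s["force"])
im,D=optics.snapshot("wrist");save(sys.argv[1],im)
P=optics.camera_params("wrist");print(np.array(P["pose"]))
np.savez("/tmp/%s.npz"%sys.argv[1],im=im,D=D,pose=P["pose"],K=P["camera_matrix"],k1=P["k1"])
for n in sys.argv[2:]:
    for r in optics.mark_of(n,"wrist")[:2]: print(n,np.round(r["centre"],1),round(r["conf"],2),at_depth("wrist",r["centre"],D))
E
python3 b.py w1 holder pocket lip_edge catch_nose
```

```text
2.5 [ 0.533  -0.1482  0.3215] [2.2275 2.2149 0.0004] [ 0.2433 -0.3976 -0.0483]
[[ 1.      0.0067  0.0016  0.5332]
 [-0.0069  0.9533  0.3018 -0.0729]
 [ 0.0005 -0.3018  0.9534  0.4639]
 [ 0.      0.      0.      1.    ]]
holder [373.6 148.8] 0.76 [ 0.5942 -0.1538  0.0095]
pocket [372.5 151.1] 0.91 [ 0.5929 -0.1575  0.0079]
lip_edge [334.7 156.1] 0.81 [ 0.5439 -0.16    0.0271]
lip_edge [370.  150.7] 0.17 [ 0.5895 -0.157   0.0089]
catch_nose [417.  150.2] 0.83 [ 0.6454 -0.1536  0.0265]
```

View pics/w1.png

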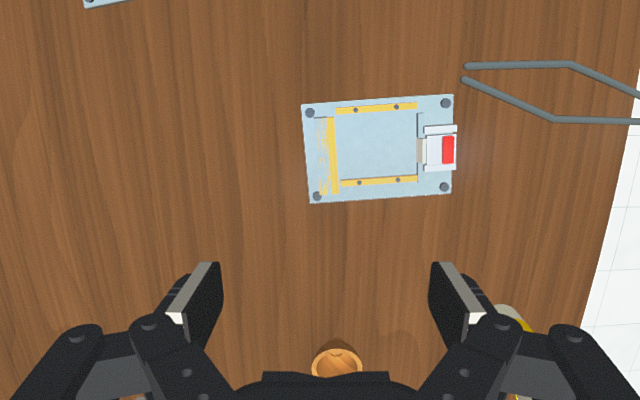

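The wrist view shows the holder with corners near (302,103), (453,94), (453,193) and (310,203). The rails run along rows ~107 and ~182, the lip is at column ~333 and the red tab at (447,150). I'll measure these from colour and depth.

```bash
cat > c.py <<'E'
from h import *
np.set_printoptions(precision=4,suppress=True)
f=np.load("/tmp/w1.npz");im,D=f["im"],f["D"]
hsv=cv2.cvtColor(im,cv2.COLOR_RGB2HSV)
win=np.zeros(D.shape,bool);win[85:212,290:470]=1
grey=win&(hsv[...,1]<60)&(hsv[...,2]>110)
hull=cv2.convexHull(np.argwhere(grey)[:,::-1].astype(np.int32).reshape(-1,1,2))
# outline as quad
q=cv2.minAreaRect(hull);print("px rect",q)
c=cloud("wrist",D,win);g=c[(c[:,2]>.006)&(c[:,2]<.045)]
print("heights pct",np.percentile(g[:,2],[5,50,90,99]))
r=cv2.minAreaRect((g[:,:2]*1000).astype(np.float32));print("world rect mm",r)
br=win&(hsv[...,0]>12)&(hsv[...,0]<30)&(hsv[...,1]>120)&(hsv[...,2]>150)
n,l,st,ce=cv2.connectedComponentsWithStats(br.astype(np.uint8))
for i in range(1,n):
    if st[i,4]<60: continue
    p=np.argwhere(l==i)[:,::-1]
    for z in (.016,.028):
        w=np.array([at_z("wrist",x,z)[:2]*1000 for x in p],np.float32)
        print(i,st[i],z,"rect",cv2.minAreaRect(w), "line",cv2.fitLine(w,cv2.DIST_L2,0,.01,.01).ravel())
    cc=cloud("wrist",D,l==i);print(" depth med",np.median(cc,0))
red=win&((hsv[...,0]<6)|(hsv[...,0]>174))&(hsv[...,1]>150)
print("red",np.median(cloud("wrist",D,red),0))
E
python3 c.py
```

```text
px rect ((380.7669677734375, 147.91372680664062), (100.8717041015625, 155.22518920898438), 85.87240600585938)
heights pct [0.0083 0.0101 0.0281 0.0395]
world rect mm ((610.7479248046875, -151.461669921875), (210.25796508789062, 138.02134704589844), 3.838320016860962)
9 [397 103  20   7 106] 0.016 rect ((632.0213623046875, -100.45419311523438), (23.28774642944336, 6.906210899353027), 4.228224277496338) line [   0.9982    0.0604  632.7121 -100.4302]
9 [397 103  20   7 106] 0.028 rect ((629.3675537109375, -99.76036071777344), (22.663522720336914, 6.721108436584473), 4.228203296661377) line [  0.9982   0.0604 630.0397 -99.737 ]
 depth med [ 0.6328 -0.1009  0.0155]
10 [356 104  40   8 223] 0.016 rect ((594.1066284179688, -102.84406280517578), (47.533023834228516, 7.252487659454346), 3.0478219985961914) line [   0.9984    0.0558  594.4922 -102.8331]
10 [356 104  40   8 223] 0.028 rect ((592.4691162109375, -102.08614349365234), (46.259033203125, 7.058116436004639), 3.047788143157959) line [   0.9984    0.0558  592.8443 -102.0754]
 depth med [ 0.5946 -0.1031  0.0157]
11 [336 107  19   7  98]
[... 932 characters left out ...]
   0.9998    0.0223  638.7829 -191.472 ]
13 [398 175  20   7  96] 0.028 rect ((635.2473754882812, -188.42581176757812), (23.954017639160156, 7.049184322357178), 3.714740037918091) line [   0.9998    0.0223  635.9478 -188.3387]
 depth med [ 0.639  -0.1918  0.0154]
15 [341 177  56   9 279] 0.016 rect ((587.5921630859375, -194.9710235595703), (71.34220886230469, 7.335102081298828), 3.672360420227051) line [   0.998     0.064   587.4193 -194.9023]
15 [341 177  56   9 279] 0.028 rect ((586.1290893554688, -191.74388122558594), (69.4300765991211, 7.1385040283203125), 3.6723594665527344) line [   0.998     0.064   585.9609 -191.677 ]
 depth med [ 0.5895 -0.1952  0.0154]
red [ 0.6793 -0.1498  0.0395]
```

arm_command:
  xyz:
    - [-0.01,0.06,0]
    - [-0.02,0.12,0]
    - [-0.03,0.18,0]
    - [-0.035,0.24,0]
    - [-0.04,0.3,0]
    - [-0.045,0.36,0]
    - [-0.05,0.38,0]
    - [-0.05,0.38,0]
  dr:
    - [0,0,0]
    - [0,0,0]
    - [0,0,0]
    - [0,0,0]
    - [0,0,0]
    - [0,0,0]
    - [0,0,0]
    - [0,0,0]
  fingers: [1,1,1,1,1,1,1,1]

```text
time_s: 3.75
ee_pos: [0.4825, 0.2306, 0.321]
ee_rot: [-2.23, -2.213, 0.001]
force: [-0.0, 0.5, 0.2]
opening: 0.0854
gripper_force: 0.0
```

```bash
python3 b.py w2 plate fin_top tongue_tip
```

```text
3.75 [0.4825 0.2306 0.321 ] [-2.2298 -2.2131  0.0007] [-0.0429  0.5197  0.1956]
[[ 1.      0.0082  0.0022  0.4834]
 [-0.0085  0.9533  0.302   0.3061]
 [ 0.0003 -0.302   0.9533  0.4636]
 [ 0.      0.      0.      1.    ]]
plate [316.3  90.2] 0.98 [0.4729 0.2982 0.0107]
fin_top [321.7  93. ] 0.72 [0.4799 0.2955 0.0463]
tongue_tip [275.6  82.3] 0.87 [0.4236 0.308  0.0078]
```

View pics/w2.png

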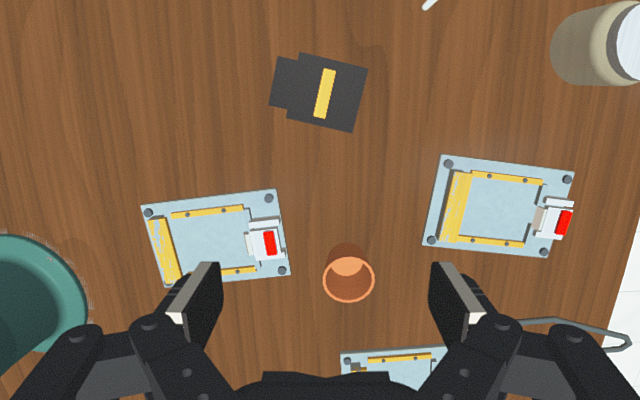

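The wrist view shows the plate around (317,92) with the fin from (330,70) to (318,117). The tongue points left and slightly up, so its yaw is about −13°. From the earlier frame, the holder's rail midline is near (0.592,−0.149) with yaw about 3.8°.

```bash
cat > d.py <<'E'
from h import *
np.set_printoptions(precision=4,suppress=True)
f=np.load("/tmp/w2.npz");im,D=f["im"],f["D"];hsv=cv2.cvtColor(im,cv2.COLOR_RGB2HSV)
win=np.zeros(D.shape,bool);win[40:145,255:380]=1
fin=win&(hsv[...,0]>18)&(hsv[...,0]<35)&(hsv[...,1]>90)&(hsv[...,2]>140)
blk=win&(hsv[...,2]<75)
p=np.argwhere(fin)[:,::-1]
w=np.array([at_z("wrist",x,.046)[:2]*1000 for x in p],np.float32)
print("fin wrist",len(p),cv2.minAreaRect(w),cv2.fitLine(w,2,0,.01,.01).ravel())
c=cloud("wrist",D,fin);print("fin depth z",np.percentile(c[:,2],[10,50,90]),c.mean(0))
p=np.argwhere(blk)[:,::-1];w=np.array([at_z("wrist",x,.012)[:2]*1000 for x in p],np.float32)
print("body",cv2.minAreaRect(w))
f=np.load("/tmp/top.npz");im,D=f["im"],f["D"];hsv=cv2.cvtColor(im,cv2.COLOR_RGB2HSV)
win=np.zeros(D.shape,bool);win[195:230,155:195]=1
fin=win&(hsv[...,0]>15)&(hsv[...,0]<35)&(hsv[...,1]>90)&(hsv[...,2]>120)
p=np.argwhere(fin)[:,::-1];w=np.array([at_z("top",x,.046)[:2]*1000 for x in p],np.float32)
print("fin top",cv2.minAreaRect(w))
E
python3 d.py
```

```text
fin wrist 636 ((482.4839782714844, 295.0087890625), (54.28007125854492, 14.530760765075684), 76.25186157226562) [  0.2364   0.9717 482.4974 295.4492]
fin depth z [0.0448 0.0461 0.0471] [0.4825 0.2954 0.0444]
body ((473.01080322265625, 296.85687255859375), (77.37896728515625, 107.2125244140625), 76.48760986328125)
fin top ((480.93035888671875, 297.3382873535156), (59.825355529785156, 17.683753967285156), 76.04073333740234)
```

arm_command:
  xyz:
    - [0,0.03,-0.04]
    - [0,0.0645,-0.09]
    - [0,0.0645,-0.15]
    - [0,0.0645,-0.2]
    - [0,0.0645,-0.25]
    - [0,0.0645,-0.285]
    - [0,0.0645,-0.304]
    - [0,0.0645,-0.304]
  dr:
    - [0,0,-0.037]
    - [0,0,-0.074]
    - [0,0,-0.074]
    - [0,0,-0.074]
    - [0,0,-0.074]
    - [0,0,-0.074]
    - [0,0,-0.074]
    - [0,0,-0.074]
  fingers: [1,1,1,1,1,1,1,1]

```text
time_s: 4.95
ee_pos: [0.4821, 0.2934, 0.0162]
ee_rot: [-2.474, -1.936, 0.004]
force: [-0.2, 0.3, -0.3]
opening: 0.0855
gripper_force: 0.0
```

arm_command:
  xyz:
    - [0,0,0]
    - [0,0,0]
    - [0,0,0]
    - [0,0,0]
    - [0,0,0]
    - [0,0,0]
    - [0,0,0]
    - [0,0,0]
  dr:
    - [0,0,0]
    - [0,0,0]
    - [0,0,0]
    - [0,0,0]
    - [0,0,0]
    - [0,0,0]
    - [0,0,0]
    - [0,0,0]
  fingers: [-0.3,-1,-1,-1,-1,-1,-1,-1]
  squeeze: 60

```text
time_s: 5.95
ee_pos: [0.4828, 0.2951, 0.0182]
ee_rot: [-2.473, -1.938, -0.001]
force: [-1.7, 0.3, 6.1]
opening: 0.013
gripper_force: 60.3
```

arm_command:
  xyz:
    - [0,0,0.02]
    - [0,0,0.07]
    - [0,0,0.13]
    - [0.012,-0.04,0.16]
    - [0.028,-0.098,0.16]
    - [0.045,-0.155,0.16]
    - [0.062,-0.213,0.16]
    - [0.078,-0.27,0.16]
  dr:
    - [0,0,0]
    - [0,0,0]
    - [0,0,0]
    - [0,0,0.02]
    - [0,0,0.04]
    - [0,0,0.06]
    - [0,0,0.08]
    - [0,0,0.0983]
  fingers: [-1,-1,-1,-1,-1,-1,-1,-1]

```text
time_s: 6.95
ee_pos: [0.5599, 0.0227, 0.1761]
ee_rot: [-2.142, -2.296, 0.002]
force: [0.2, -0.1, -3.2]
opening: 0.013
gripper_force: 59.2
```

arm_command:
  xyz:
    - [0.015,-0.055,0]
    - [0.032,-0.11,0]
    - [0.048,-0.165,0]
    - [0.051,-0.173,0]
    - [0.051,-0.173,0]
    - [0.051,-0.173,0]
  dr:
    - [0,0,0]
    - [0.002,-0.03,0]
    - [0.004,-0.06,0]
    - [0.006,-0.0887,0]
    - [0.006,-0.0887,0]
    - [0.006,-0.0887,0]
  fingers: [-1,-1,-1,-1,-1,-1]

```text
time_s: 7.7
ee_pos: [0.6108, -0.1476, 0.1764]
ee_rot: [2.006, 2.147, 0.3]
force: [-0.4, -0.1, -4.1]
opening: 0.0127
gripper_force: 59.5
```

```bash
python3 b.py w3 fin_top tongue_tip
python3 - <<'E'
from h import *
from scipy.spatial.transform import Rotation as R
s=env.sense();print(R.from_rotvec(s["ee_rot"]).as_matrix(),s["opening"],s["force"])
E
```

```text
7.7 [ 0.6108 -0.1476  0.1764] [2.0064 2.147  0.2997] [-0.387  -0.1213 -4.0633]
[[ 0.9593  0.0171 -0.2818  0.5673]
 [ 0.0658  0.9571  0.2822 -0.0739]
 [ 0.2745 -0.2892  0.9171  0.3141]
 [ 0.      0.      0.      1.    ]]
fin_top [325.9 297.2] 0.94 [ 0.6044 -0.1465  0.2041]
tongue_tip [196.  247.2] 0.59 [ 0.5561 -0.1482  0.1501]
[[-6.91357439e-02  9.59102039e-01  2.74487754e-01]
 [ 9.97607259e-01  6.64479200e-02  1.90900478e-02]
 [ 7.01634294e-05  2.75150781e-01 -9.61401083e-01]] 0.013108588036020406 [ 0.03378343  1.08105366 -3.11927409]
```

View pics/w3.png

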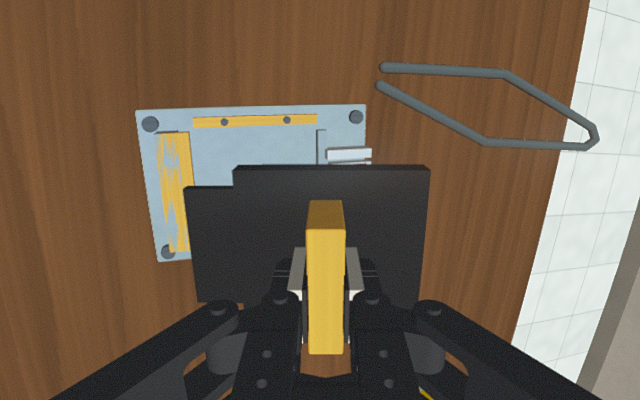

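The view shows the plate squarely held: body +y edge at row ~166, tongue at (190..235,187), and the upper rail from (193,122) to (317,119) beyond it. I'll check the sideways offset of the plate edge against the rail in this same view.

```bash
cat > e.py <<'E'
from h import *
np.set_printoptions(precision=4,suppress=True)
f=np.load("/tmp/w3.npz");im=f["im"];hsv=cv2.cvtColor(im,cv2.COLOR_RGB2HSV)
a=np.radians(3.82);O=np.array([.592,-.149]);ey=np.array([-np.sin(a),np.cos(a)]);ex=np.array([np.cos(a),np.sin(a)])
hf=lambda X:np.array([(X[:2]-O)@ex,(X[:2]-O)@ey])*1000
# rail
pts=[]
for u in range(200,312,4):
    col=hsv[100:140,u].astype(int);m=np.nonzero((col[:,0]>12)&(col[:,0]<32)&(col[:,1]>110)&(col[:,2]>120))[0]+100
    if len(m)>4: pts.append([hf(at_z("wrist",(u,v),.016))[1] for v in (m[0]-.5,m[-1]+.5)])
print("rail y edges",np.median(pts,0),len(pts))
# plate top +y edge, plane through TCP
s=env.sense();from scipy.spatial.transform import Rotation as R
M=R.from_rotvec(s["ee_rot"]).as_matrix();n=-M[:,2];px=M[:,1];py=np.cross(n,px)
tcp=s["ee_pos"];top=tcp+n*(.012-.0182)
def onplane(uv,p0):
    o,d=ray("wrist",uv);X=o+d*(n@(p0-o))/(n@d);return np.array([(X-tcp)@px,(X-tcp)@py])*1000
for u in range(245,425,30):
    v=150+np.nonzero(hsv[150:200,u,2]<70)[0][0]-.5;print("edge",u,v,onplane((u,v),top))
ft=tcp+n*(.046-.0182);fin=(hsv[...,0]>18)&(hsv[...,0]<35)&(hsv[...,1]>90)&(hsv[...,2]>120);fin[:190]=0;fin[360:]=0;fin[:,:295]=0;fin[:,355:]=0
r=np.nonzero(fin[:,326])[0];print("fin rows",r[0],r[-1],onplane((326,r[0]-.5),ft),onplane((326,r[-1]+.5),ft))
print("tcp in holder",hf(tcp),"py",py)
E
python3 e.py
```

```text
rail y edges [53.1749 45.0173] 25
edge 245 164.5 [-33.9183  43.7677]
edge 275 164.5 [-21.1539  43.7331]
edge 305 164.5 [-8.4592 43.7146]
edge 335 164.5 [ 4.2085 43.7119]
edge 365 164.5 [16.8907 43.7248]
edge 395 164.5 [29.6298 43.7537]
fin rows 201 353 [ 0.3258 38.841 ] [  0.3785 -24.827 ]
tcp in holder [20.1175  0.3911] py [-0.0691  0.9976  0.0001]
```

arm_command:
  xyz:
    - [0,0,-0.05]
    - [0,0,-0.09]
    - [0,0,-0.115]
    - [0,0,-0.116]
    - [0,0,-0.116]
  dr:
    - [0,0,0]
    - [0,0,0]
    - [0,0,0]
    - [0,0,0]
    - [0,0,0]
  fingers: [-1,-1,-1,-1,-1]

```text
time_s: 8.48
ee_pos: [0.6129, -0.1482, 0.0625]
ee_rot: [2.003, 2.144, 0.302]
force: [0.6, 0.2, -2.4]
opening: 0.0127
gripper_force: 59.5
```

```bash
python3 b.py w4
python3 - <<'E'
from h import *
im,D=optics.snapshot("scene");save("s4",cv2.resize(im[180:320,220:380],None,fx=4,fy=4,interpolation=cv2.INTER_CUBIC))
w=cv2.imread("pics/w4.png");s=cv2.imread("pics/s4.png")
cv2.imwrite("pics/m4.png",np.hstack([cv2.resize(w[:,80:480],(400,400)),cv2.resize(s,(400,350))[:400] if 0 else cv2.copyMakeBorder(cv2.resize(s,(400,350)),0,50,0,0,0)]))
E
```

```text
8.475 [ 0.6129 -0.1482  0.0625] [2.0026 2.1445 0.3025] [ 0.5887  0.1925 -2.3589]
[[ 0.958   0.019  -0.2861  0.5685]
 [ 0.0657  0.9567  0.2836 -0.0748]
 [ 0.2791 -0.2905  0.9153  0.2002]
 [ 0.      0.      0.      1.    ]]
```

View pics/m4.png

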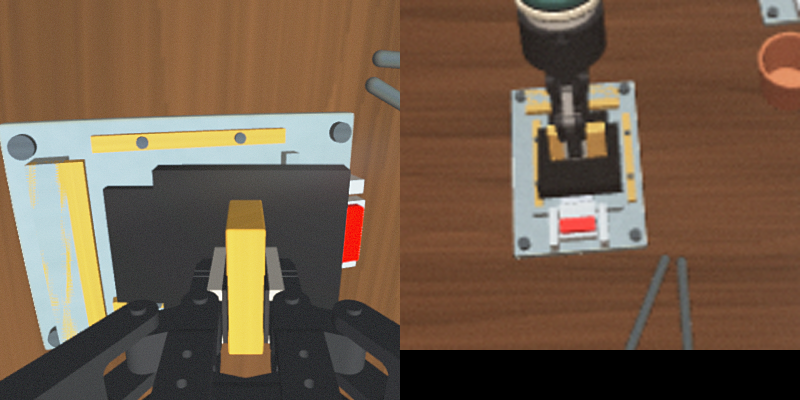

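The plate hangs tilted above the pocket, with the lip at left (columns 60–100 in the crop) and the upper rail at row ~140 in the wrist crop. In the scene crop the plate sits between both rails. I'll compute the gaps.

```bash
cat > f.py <<'E'
from h import *
import sys
from scipy.spatial.transform import Rotation as R
np.set_printoptions(precision=4,suppress=True)
f=np.load("/tmp/%s.npz"%sys.argv[1]);im=f["im"];hsv=cv2.cvtColor(im,cv2.COLOR_RGB2HSV)
a=np.radians(3.82);O=np.array([.592,-.149]);ey=np.array([-np.sin(a),np.cos(a)]);ex=np.array([np.cos(a),np.sin(a)])
hf=lambda X:np.array([(X[:2]-O)@ex,(X[:2]-O)@ey])*1000
P=dict(camera_matrix=f["K"],pose=f["pose"],k1=float(f["k1"]))
def atz(uv,z):
    o,d=ray("wrist",uv,P);return o+d*(z-o[2])/d[2]
brass=(hsv[...,0]>12)&(hsv[...,0]<32)&(hsv[...,1]>110)&(hsv[...,2]>120)
E=[]
for u in range(180,360,6):
    m=np.nonzero(brass[110:160,u])[0]+110
    if len(m)>8: E.append(np.r_[hf(atz((u,m[0]-.5),.016)),hf(atz((u,m[-1]+.5),.016))])
E=np.array(E);print("rail outer",np.median(E[:,1]),"inner",np.median(E[:,3]),"slope",np.polyfit(E[:,2],E[:,3],1)[0])
s=env.sense();M=R.from_rotvec(s["ee_rot"]).as_matrix();n=-M[:,2];px=M[:,1];py=np.cross(n,px);tcp=s["ee_pos"]
def onplane(uv,p0):
    o,d=ray("wrist",uv,P);X=o+d*(n@(p0-o))/(n@d);return X
for u in range(260,420,30):
    v=150+np.nonzero(hsv[150:200,u,2]<70)[0][0]-.5;X=onplane((u,v),tcp+n*(.012-.0182));print("edge",u,v,hf(X),"rel",(X-tcp)@py*1000)
# lip free edge: last brass col per row, at z=.028
L=[]
for v in range(200,300,8):
    m=np.nonzero(brass[v,100:185])[0]+100
    if len(m): L.append(hf(atz((m[-1]+.5,v),.028)))
print("lip edge x(exp -47)",np.median(L,0))
# tongue tip edge (top of tongue)
for v in (200,230,260):
    d=np.nonzero(hsv[v,170:240,2]<70)[0]
    X=onplane((170+d[0]-.5,v),tcp+n*(.006-.0182));print("tip",170+d[0],v,(X-tcp)@px*1000,"exp -65;",hf(X))
print("tcp hf",hf(tcp),tcp, "yaw",np.degrees(np.arctan2(px[1],px[0])),"tilt",np.degrees(np.arcsin(px[2])))
E
python3 f.py w4
```

```text
rail outer 63.279742552649395 inner 44.38725436336662 slope 0.005014175519354044
edge 260 164.5 [-3.4273 42.8199] rel 43.976636824241446
edge 290 164.5 [ 8.7733 42.8159] rel 43.95328417041665
edge 320 164.5 [20.9267 42.8276] rel 43.94578402579131
edge 350 165.5 [33.0821 42.4241] rel 43.52309495008393
edge 380 165.5 [45.2718 42.4667] rel 43.54639246692328
edge 410 198.5 [58.5397 27.8439] rel 28.902589489686665
lip edge x(exp -47) [-44.8129  -0.9277]
tip 185 200 -64.46932619442606 exp -65; [-37.1144  25.0084]
tip 189 230 -64.35324634725815 exp -65; [-36.9857  10.1725]
tip 193 260 -64.31345405747219 exp -65; [-36.9293  -5.5426]
tcp hf [21.4208 -1.108 ] [ 0.6134 -0.1487  0.0636] yaw 3.910625812367259 tilt 16.201689318537134
```

arm_command:
  xyz:
    - [0,0,-0.006]
    - [0,0,-0.012]
    - [0,0,-0.013]
    - [0,0,-0.013]
    - [0,0,-0.013]
  dr:
    - [0,0,0]
    - [0,0,0]
    - [0,0,0]
    - [0,0,0]
    - [0,0,0]
  fingers: [-1,-1,-1,-1,-1]

```text
time_s: 9.2
ee_pos: [0.6116, -0.1484, 0.0484]
ee_rot: [2.005, 2.144, 0.302]
force: [-0.3, 0.1, -4.7]
opening: 0.0133
gripper_force: 59.6
```

arm_command:
  xyz:
    - [0,0,-0.0015]
    - [-0.004,-0.0003,-0.0015]
    - [-0.008,-0.0006,-0.0015]
    - [-0.012,-0.0008,-0.0015]
    - [-0.014,-0.001,-0.0015]
    - [-0.014,-0.001,-0.0015]
  dr:
    - [0,0,0]
    - [0,0,0]
    - [0,0,0]
    - [0,0,0]
    - [0,0,0]
    - [0,0,0]
  fingers: [-1,-1,-1,-1,-1,-1]

```text
time_s: 9.95
ee_pos: [0.5973, -0.1494, 0.0468]
ee_rot: [2.005, 2.144, 0.302]
force: [-0.6, -1.0, -3.3]
opening: 0.0128
gripper_force: 59.6
```

arm_command:
  xyz:
    - [-0.001,0,0]
    - [-0.002,-0.0001,0]
    - [-0.003,-0.0002,0]
    - [-0.003,-0.0002,0]
  dr:
    - [0,0,0]
    - [0,0,0]
    - [0,0,0]
    - [0,0,0]
  fingers: [-1,-1,-1,-1]

```text
time_s: 10.45
ee_pos: [0.5959, -0.1496, 0.0474]
ee_rot: [2.004, 2.142, 0.304]
force: [5.2, 2.9, -6.1]
opening: 0.013
gripper_force: 59.1
```

arm_command:
  xyz:
    - [-0.001,0,0]
    - [-0.002,-0.0001,0]
    - [-0.002,-0.0001,0]
  dr:
    - [0,0,0]
    - [0,0,0]
    - [0,0,0]
  fingers: [-1,-1,-1]

```text
time_s: 10.82
ee_pos: [0.5954, -0.1498, 0.048]
ee_rot: [2.003, 2.14, 0.306]
force: [9.1, 3.2, -8.7]
opening: 0.0132
gripper_force: 58.7
```

arm_command:
  xyz:
    - [0.002,0.0001,0]
    - [0.004,0.0003,-0.0005]
    - [0.005,0.0004,-0.0025]
    - [0.0062,0.0004,-0.0046]
    - [0.0073,0.0005,-0.0067]
    - [0.0083,0.0006,-0.0088]
    - [0.0083,0.0006,-0.0088]
  dr:
    - [0,0,0]
    - [0,0,0]
    - [-0.0007,0.0111,0]
    - [-0.0015,0.0222,0]
    - [-0.0022,0.0333,0]
    - [-0.003,0.0444,0]
    - [-0.003,0.0444,0]
  fingers: [-1,-1,-1,-1,-1,-1,-1]

```text
time_s: 11.7
ee_pos: [0.6009, -0.1491, 0.0377]
ee_rot: [2.078, 2.224, 0.154]
force: [-2.2, -1.1, -1.9]
opening: 0.013
gripper_force: 60.3
```

arm_command:
  xyz:
    - [0.0009,0.0001,-0.0022]
    - [0.0017,0.0001,-0.0044]
    - [0.0025,0.0002,-0.0066]
    - [0.003,0.0002,-0.0088]
    - [0.003,0.0002,-0.0098]
    - [0.003,0.0002,-0.0098]
  dr:
    - [-0.0007,0.0111,0]
    - [-0.0015,0.0222,0]
    - [-0.0022,0.0333,0]
    - [-0.003,0.0444,0]
    - [-0.003,0.0444,0]
    - [-0.003,0.0444,0]
  fingers: [-1,-1,-1,-1,-1,-1]

```text
time_s: 12.45
ee_pos: [0.6042, -0.1488, 0.0282]
ee_rot: [2.145, 2.295, 0.0]
force: [-2.7, 0.4, -2.2]
opening: 0.0132
gripper_force: 60.2
```

```bash
cat > g.py <<'E'
from h import *
import sys
from scipy.spatial.transform import Rotation as R
np.set_printoptions(precision=4,suppress=True)
s=env.sense();M=R.from_rotvec(s["ee_rot"]).as_matrix();px=M[:,1]
print(s["time_s"],s["ee_pos"],"yaw",np.degrees(np.arctan2(px[1],px[0])),"tilt",np.degrees(np.arcsin(px[2])),"roll",np.degrees(np.arcsin(M[2,0])),s["force"],s["torque"])
w,_=optics.snapshot("wrist");im,D=optics.snapshot("scene")
s=cv2.resize(im[195:295,250:330],(400,500),interpolation=cv2.INTER_CUBIC)
save(sys.argv[1],np.hstack([cv2.copyMakeBorder(w[:,100:500],0,100,0,0,0),s]))
hsv=cv2.cvtColor(w,cv2.COLOR_RGB2HSV)
for cam in("scene","top"):
    im,D=optics.snapshot(cam);hsv=cv2.cvtColor(im,cv2.COLOR_RGB2HSV)
    m=((hsv[...,0]<6)|(hsv[...,0]>174))&(hsv[...,1]>150)&(hsv[...,2]>120)
    k=np.zeros_like(m);u,v=map(int,proj(cam,[.679,-.15,.04]));k[v-20:v+20,u-25:u+25]=1
    o=np.load("/tmp/%s.npz"%cam)["im"];h0=cv2.cvtColor(o,cv2.COLOR_RGB2HSV);m0=((h0[...,0]<6)|(h0[...,0]>174))&(h0[...,1]>150)&(h0[...,2]>120)
    c=lambda q:np.mean([at_z(cam,x[::-1],.04) for x in np.argwhere(q&k)],0)
    print(cam,"red tab before",c(m0),"now",c(m),"shift",c(m)-c(m0))
E
python3 g.py g1
```

```text
12.45 [ 0.6042 -0.1488  0.0282] yaw 3.8746324312291676 tilt 0.004656754028559753 roll -0.0013026875629888093 [-2.7104  0.3921 -2.2274] [0.029  0.376  0.0975]
scene red tab before [ 0.6845 -0.1462  0.04  ] now [ 0.6843 -0.1462  0.04  ] shift [-0.0002 -0.      0.    ]
top red tab before [ 0.681  -0.1462  0.04  ] now nan shift [nan nan nan]
  return _methods._mean(a, axis=axis, dtype=dtype,
  ret = ret.dtype.type(ret / rcount)
```

View pics/g1.png

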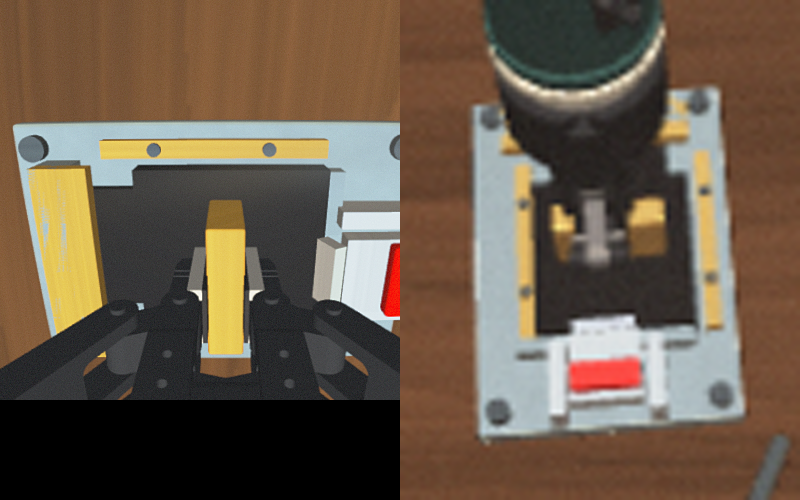

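The plate lies between the rails with its tongue under the lip, and the catch nose overlaps its far edge at (325,270). The red tab is back where it started. I'll press gently to make sure it is seated, then release and retreat upward.

arm_command:
  xyz:
    - [0,0,-0.0015]
    - [0,0,-0.003]
    - [0,0,-0.003]
  dr:
    - [0,0,0]
    - [0,0,0]
    - [0,0,0]
  fingers: [-1,-1,-1]

```text
time_s: 13.02
ee_pos: [0.6042, -0.1488, 0.0282]
ee_rot: [2.145, 2.295, 0.0]
force: [-7.6, 2.4, 14.1]
opening: 0.0131
gripper_force: 62.6
```

arm_command:
  xyz:
    - [0,0,0.003]
    - [0,0,0.004]
    - [0,0,0.004]
    - [0,0,0.004]
    - [0,0,0.004]
  dr:
    - [0,0,0]
    - [0,0,0]
    - [0,0,0]
    - [0,0,0]
    - [0,0,0]
  fingers: [-1,-0.4,-0.2,0,0]

```text
time_s: 13.65
ee_pos: [0.604, -0.1489, 0.0291]
ee_rot: [-2.145, -2.295, 0.0]
force: [-0.3, -0.5, 0.4]
opening: 0.0426
gripper_force: 0.0
```

arm_command:
  xyz:
    - [0,0,0.01]
    - [0,0,0.03]
    - [0,0,0.07]
    - [0,0,0.12]
    - [-0.03,0,0.17]
    - [-0.08,0,0.2]
    - [-0.08,0,0.2]
  dr:
    - [0,0,0]
    - [0,0,0]
    - [0,0,0]
    - [0,0,0]
    - [0,0,0]
    - [0,0,0]
    - [0,0,0]
  fingers: [0,0,0,0,0,0,0]

```text
time_s: 14.52
ee_pos: [0.5238, -0.1495, 0.2349]
ee_rot: [2.141, 2.289, 0.005]
force: [0.6, 0.3, -0.8]
opening: 0.0426
gripper_force: 0.0
```

```bash
python3 g.py g2 2>/dev/null
python3 - <<'E'
from h import *
np.set_printoptions(precision=4,suppress=True)
im,D=optics.snapshot("wrist");hsv=cv2.cvtColor(im,cv2.COLOR_RGB2HSV)
c=cloud("wrist",D,hsv[...,2]<75);c=c[(abs(c[:,0]-.59)<.06)&(abs(c[:,1]+.15)<.045)&(c[:,2]<.03)&(c[:,2]>.012)]
A=np.c_[c[:,:2]-[.592,-.149],np.ones(len(c))];k=abs(c[:,2]-np.median(c[:,2]))<.003
print("body top plane",np.linalg.lstsq(A[k],c[k,2],rcond=None)[0],k.sum())
E
```

```text
14.525 [ 0.5238 -0.1495  0.2349] yaw 3.8171755008014263 tilt 0.41952766317788076 roll -0.1926872602595446 [ 0.577   0.2869 -0.7584] [ 0.0051 -0.0169 -0.0262]
scene red tab before [ 0.6845 -0.1462  0.04  ] now [ 0.6843 -0.1462  0.04  ] shift [-0.0002 -0.      0.    ]
top red tab before [ 0.681  -0.1462  0.04  ] now [ 0.678  -0.1449  0.04  ] shift [-0.0029  0.0013  0.    ]
body top plane [ 0.0023 -0.0023  0.021 ] 511
```

View pics/g2.png

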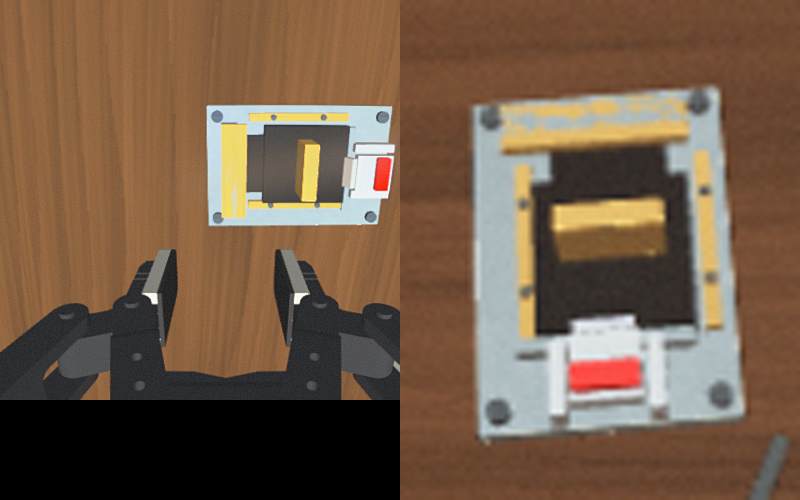

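The pictures show the plate flat (slope about 0.002), between the rails, tongue under the lip, catch forward over the far edge and the gripper clear. I'm handing it in.

```bash
python3 -c "
from bench import job
print(job.finish_job())"
```

```text
the job is handed in; nothing more can be done
None
```

The plate is in the right-most holder, flat between the rails with its tongue under the lip and the catch forward over its far edge; I let go and handed the job in at about 15 s, but no verdict came back.

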